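# Load a sample tube into its carrier and show it to the inspection camera

## Task

Take the blue-capped sample tube out of the rack, lower it gently right to the bottom of the grey carrier that stands on the bench, and only then let go of it. Pick up the loaded carrier, keeping it upright, and hold it up in front of the inspection camera: its white label squarely facing the lens, the middle of the label level with the lens and about 120 mm straight in front of it. Finish while still holding it there, and leave the orange-capped tubes, the amber bottle and the beaker where they stand.

Things in the scene. Friction and masses are not known exactly. Their poses are not given: they have to be found in the camera images.
- sample_tube: The tube to load: clear, round-bottomed, 24 mm in diameter, 84 mm long, with a blue round cap 26 mm in diameter over its top 22 mm; about 50 g. Origin: lowest point of its round end, z along the tube to the cap. It starts upright in one of the rack's holes, origin 10 mm above the bench, 44 mm standing above the rack. Its turn about z means nothing.
- rack: White fixed block, 64 mm (its x) by 190 mm (its y), 50 mm high, origin under its centre on the bench. Three round blind holes of 26 mm, 40 mm deep, in a row along its y at -62, 0 and +62 mm; the free space for fingers is to the +x and -x sides of each tube.
- carrier: Loose grey square cup, open on top, about 200 g: outside 44 x 44 mm, 62 mm high, walls 5 mm, inner floor 5 mm above its underside (well 34 mm square, 57 mm deep). Origin: centre of its underside, z up. Label on its -x face, fin on its +x face; grip it by the plain +y and -y faces, 44 mm apart. The loaded tube's cap tops out 89 mm above the underside and may lean about 10 degrees.
- label (a point): Middle of the front of the carrier's white paper label (34 mm wide, 36 mm high, 2 mm thick, green stripe): 24 mm from the carrier's centre towards its -x, 34 mm above its underside. Axes as the carrier's.
- fin (a point): Outer end of the carrier's black hanging fin, opposite the label: 58 mm from the centre towards the carrier's +x, 34 mm above its underside. The fin is 8 mm thick in y and spans 12 to 60 mm above the underside.
- camera: Fixed inspection camera on a post at the robot's left: grey box 85 x 56 x 60 mm with a black lens barrel 42 mm in diameter that looks level along the camera's -x. Origin on the post's axis, 170 mm below the lens's axis (the post's height varies, so the origin may lie a little above or below the bench).
- lens (a point): Centre of the lens front: 85 mm from the post's axis towards the camera's -x, 145 to 195 mm above the bench.
- focus (a point): Point in the air 120 mm straight in front of the lens, at the lens's height: where the middle of the label belongs, with the label facing the lens.
- spare_tube_a: Bystander: tube like the sample tube but with an orange cap, in another hole of the rack. Origin at its lowest point.
- spare_tube_b: Bystander: second orange-capped tube in the remaining hole. Origin at its lowest point.
- amber_bottle: Bystander: closed amber bottle, 64 mm in diameter, 140 mm high, white cap, standing beyond the carrier. Origin at the centre of its underside.
- beaker: Bystander: clear open beaker, 68 mm in diameter at the rim, 75 mm high, standing beyond the carrier. Origin at the centre of its underside.

How it is judged:
On the way, in this order (a step that is already met when the one before it is completed fails the run):
1. the tube, still held, has been lowered to within 10 mm of the floor of the carrier, which stands on the bench (z of sample_tube in the frame of carrier between -0.005 and 0.015 m and x of sample_tube in the frame of carrier between -0.014 and 0.014 m and y of sample_tube in the frame of carrier between -0.014 and 0.014 m and contact force between the fingers and sample_tube above 0.5 N and height (world z) of carrier below 0.01 m and angle between carrier's own z axis and vertical below 0.1 rad), for 0.05 s.
2. the tube is let go and stands in the carrier, which stands on the bench (z of sample_tube in the frame of carrier between -0.005 and 0.015 m and x of sample_tube in the frame of carrier between -0.014 and 0.014 m and y of sample_tube in the frame of carrier between -0.014 and 0.014 m and contact force between the fingers and sample_tube below 0.1 N and height (world z) of carrier below 0.01 m and angle between carrier's own z axis and vertical below 0.1 rad), for 0.2 s.
At the end, for the whole second after the job is handed in: The fingers hold the carrier in the air, still, upright within 8 degrees, clear of bench and camera; its label's middle is within 25 mm of the point 120 mm before the lens and faces the lens within 14 degrees; the blue-capped tube is inside, its foot within 10 mm of the floor (z of sample_tube in the frame of carrier between -0.005 and 0.015 m and x of sample_tube in the frame of carrier between -0.014 and 0.014 m and y of sample_tube in the frame of carrier between -0.014 and 0.014 m and distance between label and focus below 0.025 m and angle between the x axis of carrier and the x axis of camera, either way round below 0.25 rad and x of fin in the frame of camera below -0.24 m and angle between carrier's own z axis and vertical below 0.15 rad and height (world z) of carrier above 0.06 m and contact force between the fingers and carrier above 1 N and contact force between carrier and camera below 0.1 N and linear speed of carrier below 0.03 m/s and angular speed of carrier below 0.3 rad/s); the arm keeps its last pose, push and grip.
It fails at once if the tube is dropped or pushed hard into the carrier (over 20 N between them) (contact force between sample_tube and carrier above 20 N).
It fails at once if the carrier is tipped more than 25 degrees (angle between carrier's own z axis and vertical above 0.44 rad).
It fails at once if a bystander is moved more than 30 mm or knocked over ((distance of spare_tube_a from where it was at the start of the episode above 0.03 m or angle between spare_tube_a's own z axis and vertical above 0.5 rad) or (distance of spare_tube_b from where it was at the start of the episode above 0.03 m or angle between spare_tube_b's own z axis and vertical above 0.5 rad) or (distance of amber_bottle from where it was at the start of the episode above 0.03 m or angle between amber_bottle's own z axis and vertical above 0.5 rad) or (distance of beaker from where it was at the start of the episode above 0.03 m or angle between beaker's own z axis and vertical above 0.5 rad)).
It also fails if it takes over 58 s, if anything falls off the work surface, if the arm or the gripper's body presses on something with over 40 N, if the wrist force passes 120 N, or if a joint passes its speed limit or range.

## Robot

A 6-joint arm with a two-finger parallel gripper is mounted at the origin on the work surface. World frame = base frame: x ahead of the robot, y to its left, z up, the work surface at z = 0. Lengths are in m, angles in rad, forces in N, time in s.
With the tool pointing down it reaches from about 0.275 to 1 m from the base axis. Payload 8.4 kg.
Tool frame: the origin (TCP) lies between the finger pads; the fingertips stand 14 mm ahead of it and the grasp point (between the pads) lies 5 mm behind it; z points along the fingers, y is the direction in which the jaws open and shut (so a half turn about z gives the same grasp; the last joint's range is limited). The gripper opens to 85 mm and grips with 20 to 120 N. Pads are 22 mm wide; open, the fingers measure 114 mm over their backs; the gripper's body (76 mm by 85 mm) begins 54 mm behind the grasp point. The pads swing forward as they close: fully open they stand 13 mm farther back than shut.
Start: joints at [-1.297, 0.353, 1.633, -0, 1.155, -0.002], TCP at [0.17, -0.601, 0.245] pointing down, gripper open.
Joint ranges: [-2.63, 2.63], [-0.92, 2.1], [0.06, 2.66], [-1.3, 4.44], [0, 2.69], [-3.02, 3.02]. Speed limits (rad/s): [2.22, 2.22, 2.79, 3.14, 3.14, 3.14].

## Interface

Orientations are given as a rotation vector (axis times angle).
In Python, from cell import ctrl gives the robot as it stands. The module is installed in compiled form; this text tells all that it offers.
- The arm moves only by the shell command python3 -m handwheel 'ROWS' [FORCE]. ROWS is JSON, a list that holds one entry, the list of rows, each a list of 7 numbers: the opening, from 0 (shut) to 1 (fully open), then the shift along the tool's x, y, z in m, then the turn, a rotation vector about the tool's x, y, z in rad. A call has 1 to 10 rows; each row shifts and turns the commanded pose from where the row before left it, along the tool's axes as they then stand; what a row does not reach is not made up. A row lasts 1/8 s, in which the tool goes at most 62.5 mm and 10.7 degrees, less where a joint would pass 70% of its speed; a pose out of reach is approached as far as the arm can. A call is refused whole if a number of a shift passes 0.0625 or a number of a turn 0.188, either way. A call with a gripper value outside its range is refused whole. The fingers move at their own pace and stop on an object; FORCE is the grip in N (left out, the last holds). Time passes only in rows, so rows that do not move let the fingers close. It gives the time, the measured TCP pose, the force and the opening at its end, in the units of the state.
- ctrl.get_state(): the state, without advancing time (a new reading comes with each control period).
- ctrl.get_image(name): name is "side" or "top"; returns (picture, depth): 400x640x3 uint8, red, green, blue; 400x640 float32, m along the optical axis (not along the pixel's ray), 0 where there is no reading.
- ctrl.camera_model(name): a dict with "mtx" (3x3 intrinsics, pixels), "dist" ([k1, k2, p1, p2, k3] as OpenCV has them; the pictures are not rectified), "eye" and "attitude" of the camera in the world. Camera axes: x right, y up, looking along -z (the intrinsics and any distortion apply to the point x, -y, -z); pixel columns grow to the right and rows downward; lengths in m; the calibration is good to about 2 mm. A picture is of the moment at which its call begins. camera_model takes no time and is no camera call.
- ctrl.sign_off(): hands the job in, once; it reports no verdict.
The state is a dict: "time_s": time; "joint_pos": joint angles; "joint_vel": joint speeds; "effort": joint torques, N m; "position": TCP position; "orientation": TCP orientation; "ft_force": force on the tool from outside, world axes, zero at the start; "moment": the same for the moment, N m; "opening": finger opening in m.
Only numpy, scipy, OpenCV 4.12 (cv2) and the standard library are available. Lean on these libraries where they do the work, as an engineer would, in place of code of your own. Each camera call takes 0.05 s, during which the arm holds its last target.

## Working session

There is one attempt and no reset: what is moved stays moved. The work goes in short steps, Python scripts to look and compute and a shell command to move; the robot and the scene stay as the last step left them, time stands still between calls to the robot, and variables do not carry over. Pictures are saved under pics/ and viewed, and the job is handed in when it is done.

```bash
mkdir -p pics; ls; python3 - <<'E'
from cell import ctrl
import cv2,numpy as np
print(ctrl.get_state())
for n in("side","top"):
    im,d=ctrl.get_image(n); cv2.imwrite(f"pics/{n}0.png",im[:,:,::-1]); np.savez(f"{n}0.npz",im=im,d=d)
    print(n,ctrl.camera_model(n),d.min(),d.max())
E
```

```text
pics
{'time_s': 0.0, 'joint_pos': array([-1.29737947e+00,  3.53666417e-01,  1.63414499e+00, -3.22626512e-06,
        1.15523609e+00, -2.39417163e-03]), 'joint_vel': array([-5.51265784e-04, -6.80102250e-04, -3.51000252e-04, -1.83601983e-03,
       -1.59756316e-03,  4.86116004e-05]), 'effort': array([ 3.64113279e-03, -6.05240679e+01, -3.42061400e+01,  2.20822194e-04,
        9.33312171e-03, -6.03003599e-06]), 'position': array([ 0.17007872, -0.60091902,  0.24454563]), 'orientation': array([-3.11033895e+00, -4.31674945e-01,  3.13181618e-04]), 'ft_force': array([-0.00033801,  0.1876829 , -0.067288  ]), 'moment': array([-0.01899203, -0.03860364,  0.05595354]), 'opening': 0.08513972333411332}
side {'mtx': array([[497.45847784,   0.        , 317.93432969],
       [  0.        , 497.45847784, 196.63913248],
       [  0.        ,   0.        ,   1.        ]]), 'dist': array([-0.03633269,  0.        ,  0.        ,  0.        ,  0.        ]), 'eye': array([ 0.49052647, -0.88530944,  1.03988414]), 'attitude': array([ 0.82115179, -0.07091136, -0.11180278])} 0.0 3.5196445
top {'mtx': array([[476.25296398,   0.        , 318.85596551],
       [  0.        , 476.25296398, 203.75771979],
       [  0.        ,   0.        ,   1.        ]]), 'dist': array([0.00183064, 0.        , 0.        , 0.        , 0.        ]), 'eye': array([0.46352519, 0.08372617, 1.17126765]), 'attitude': array([ 0.11777923, -0.12085094, -1.59549829])} 0.0 2.0922003
```

View pics/side0.png

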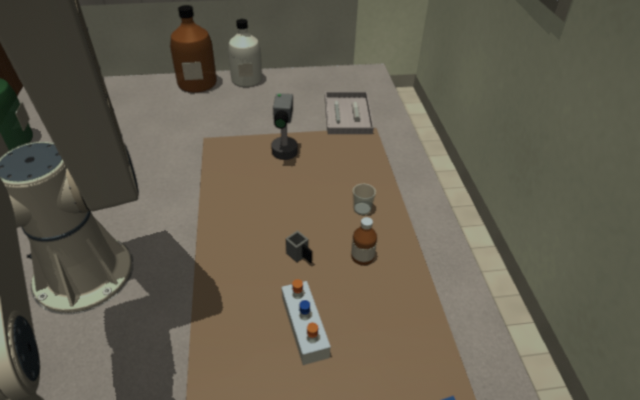

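View pics/top0.png

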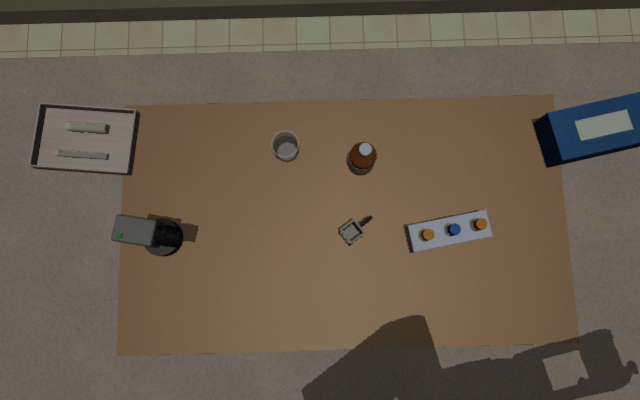

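The side view shows the rack at (305,320) with the blue cap in the middle hole (305,307), the carrier at (297,246) with its fin at (308,256), the bottle at (364,242), the beaker at (363,198) and the camera at (283,110). In the top view these are the blue cap (454,229), the carrier (350,231), the fin tip (371,216), and the inspection camera (135,230) with its lens pointing right (world -y).

```bash
cat > h.py <<'E'
import numpy as np,cv2
from scipy.spatial.transform import Rotation as R
from cell import ctrl
def ray(n,px):
    m=ctrl.camera_model(n)
    u=cv2.undistortPoints(np.array(px,float).reshape(-1,1,2),m["mtx"],m["dist"]).reshape(-1,2)
    d=np.c_[u[:,0],-u[:,1],-np.ones(len(u))]
    return np.array(m["eye"]),R.from_rotvec(m["attitude"]).apply(d)
def plane(n,px,z):
    e,d=ray(n,px); return e+d*((z-e[2])/d[:,2])[:,None]
def dep(n,px,depth):
    e,d=ray(n,px); return e+d*np.asarray(depth).reshape(-1,1)
def two(p1,p2,n1="side",n2="top"):
    e1,d1=ray(n1,[p1]);e2,d2=ray(n2,[p2]);d1=d1[0];d2=d2[0]
    A=np.c_[d1,-d2];t=np.linalg.lstsq(A,e2-e1,rcond=None)[0]
    a=e1+t[0]*d1;b=e2+t[1]*d2
    return (a+b)/2,np.linalg.norm(a-b)
def proj(n,P):
    m=ctrl.camera_model(n);Q=R.from_rotvec(m["attitude"]).inv().apply(np.array(P,float).reshape(-1,3)-m["eye"])
    Q=Q*[1,-1,-1];return cv2.projectPoints(Q,np.zeros(3),np.zeros(3),m["mtx"],m["dist"])[0].reshape(-1,2)
def load(n,k="0"):
    z=np.load(f"{n}{k}.npz");return z["im"],z["d"]
def cloud(n,k="0"):
    im,d=load(n,k);v,u=np.mgrid[:400,:640];P=dep(n,np.c_[u.ravel(),v.ravel()],d.ravel()).reshape(400,640,3);P[d==0]=np.nan
    return im,P
E
python3 - <<'E'
from h import *
np.set_printoptions(precision=4,suppress=True)
for n in("side","top"):
    im,P=cloud(n); hsv=cv2.cvtColor(im,cv2.COLOR_RGB2HSV)
    box={"side":(280,275,330,360),"top":(400,205,500,255)}[n]
    for name,lo,hi in(("blue",(100,120,50),(130,255,255)),("orange",(5,170,120),(20,255,255))):
        m=cv2.inRange(hsv,lo,hi);mm=np.zeros_like(m);x0,y0,x1,y1=box;mm[y0:y1,x0:x1]=m[y0:y1,x0:x1]
        k,l,s,c=cv2.connectedComponentsWithStats(mm)
        for i in range(1,k):
            if s[i,4]>15:
                Q=P[l==i];print(n,name,s[i],c[i],"plane.094",plane(n,[c[i]],.094)[0],"depthmed",np.nanmedian(Q,0),np.nanmax(Q[:,2]))
    # carrier region
    x0,y0,x1,y1={"side":(275,225,325,275),"top":(330,205,385,255)}[n]
    Q=P[y0:y1,x0:x1]; 
    b=Q[Q[...,2]<.01];print("bench z",np.median(b[:,2]))
    c=Q[(Q[...,2]>.05)];print("carrier rim",c.shape,c.mean(0),np.nanpercentile(c[:,2],[50,95]))
    crop=im[y0:y1,x0:x1,::-1];cv2.imwrite(f"pics/car_{n}.png",cv2.resize(crop,None,fx=10,fy=10,interpolation=cv2.INTER_CUBIC))
    x0,y0,x1,y1={"side":(260,80,310,170),"top":(105,205,205,260)}[n]
    crop=im[y0:y1,x0:x1,::-1];cv2.imwrite(f"pics/cam_{n}.png",cv2.resize(crop,None,fx=6,fy=6,interpolation=cv2.INTER_CUBIC))
E
```

```text
side blue [300 301   9  13  97] [304.0619 306.5567] plane.094 [ 0.5609 -0.2342  0.094 ] depthmed [ 0.5607 -0.2339  0.093 ] 0.0981105782421059
side orange [293 280   9   8  56] [297.     283.5357] plane.094 [ 0.5513 -0.1681  0.094 ] depthmed [ 0.5513 -0.1684  0.0943] 0.09835863226753294
side orange [308 324   9   8  60] [312.2667 327.7   ] plane.094 [ 0.5729 -0.2909  0.094 ] depthmed [ 0.5729 -0.2911  0.0943] 0.09828410278411093
bench z 0.0016217748904597817
carrier rim (258, 3) [ 0.5699 -0.0052  0.0589] [0.06  0.065]
top blue [450 224  11  11  91] [454.5385 228.8242] plane.094 [ 0.5616 -0.2269  0.094 ] depthmed [ 0.5613 -0.227   0.0946] 0.09826656315456805
top orange [477 219  10  10  72] [481.3889 223.3056] plane.094 [ 0.5725 -0.2888  0.094 ] depthmed [ 0.5731 -0.2881  0.0947] 0.0986680438453913
top orange [424 230  10  10  66] [428.4848 233.9848] plane.094 [ 0.5516 -0.1671  0.094 ] depthmed [ 0.5516 -0.1672  0.0953] 0.09998976193960618
bench z 0.0020297861595902633
carrier rim (228, 3) [ 0.5718 -0.0023  0.0614] [0.0624 0.0654]
```

```bash
python3 -c "
import cv2,numpy as np
a=cv2.imread('pics/car_side.png');b=cv2.imread('pics/car_top.png')
a=cv2.resize(a,(400,400));b=cv2.resize(b,(400,364));b=cv2.copyMakeBorder(b,0,36,0,0,0)
cv2.imwrite('pics/car2.png',np.hstack([a,b]))
a=cv2.imread('pics/cam_side.png');b=cv2.imread('pics/cam_top.png');a=cv2.resize(a,(200,360));b=cv2.resize(b,(600,330));b=cv2.copyMakeBorder(b,0,30,0,0,0)
cv2.imwrite('pics/cam2.png',np.hstack([a,b]))"
```

```text
(no output)
```

View pics/car2.png

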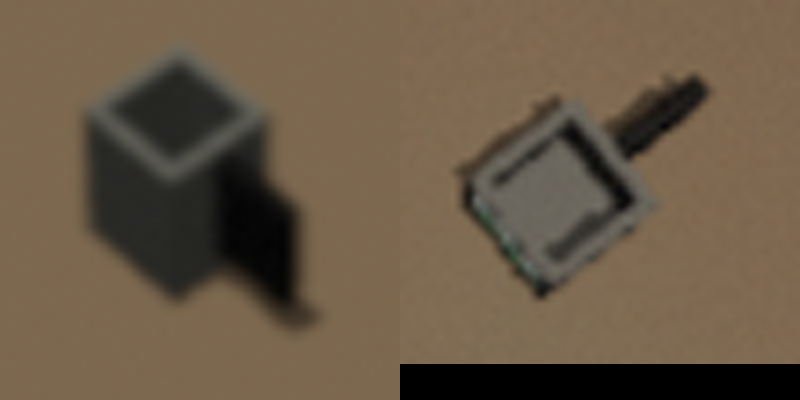

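View pics/cam2.png

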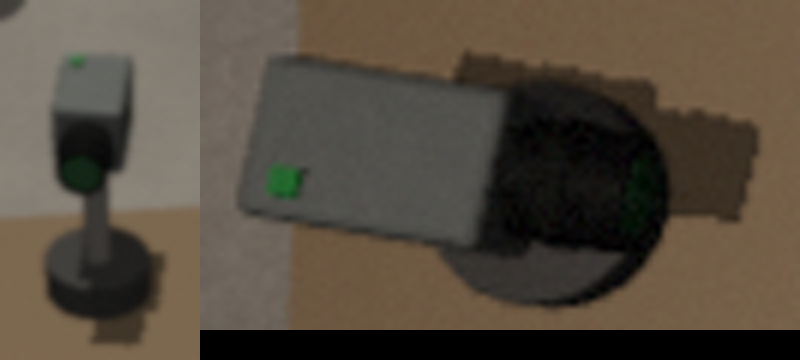

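```bash
python3 - <<'E'
from h import *
np.set_printoptions(precision=4,suppress=True)
X=np.array([[475,190],[572,105],[655,203],[545,290]]);t=np.c_[330+(X[:,0]-400)/7.273,205+X[:,1]/7.273]-.5
S=np.array([[85,112],[180,48],[265,120],[172,180]]);s=np.c_[275+S[:,0]/8,225+S[:,1]/8]-.5
for n,p in(("top",t),("side",s)):
    Q=plane(n,p,.062);print(n,Q,Q.mean(0));
    print([ (np.linalg.norm(e),np.degrees(np.arctan2(e[1],e[0]))) for e in (np.roll(Q,-1,0)-Q)[:,:2]])
f=plane("top",[[330+(705-400)/7.27-.5,205+88/7.27-.5]],.06);print("fin tip top",f)
im,P=cloud("top")
Q=P[205:255,330:385].reshape(-1,3);q=Q[Q[:,2]>.045]
# top camera face
Q=P[200:260,100:205].reshape(-1,3);q=Q[Q[:,2]>.1]
print("cam z pct",np.percentile(q[:,2],[10,50,75,90,99]));zt=np.percentile(q[:,2],75)
a=q[abs(q[:,2]-zt)<.008]
r=cv2.minAreaRect((a[:,:2]*1000).astype(np.float32));print("box face",len(a),np.median(a[:,2]),r)
b=q[q[:,2]<zt-.012];print("barrel?",len(b),b.min(0),b.max(0),np.percentile(b[:,2],[5,50,95]))
ims,Ps=cloud("side")
for v in range(100,134,3):print(v,[ "%.3f,%.3f,%.3f"%tuple(Ps[v,u]) for u in range(272,294,3)])
E
```

```text
top [[ 0.5678  0.032   0.062 ]
 [ 0.5944 -0.0002  0.062 ]
 [ 0.562  -0.0256  0.062 ]
 [ 0.5352  0.0108  0.062 ]] [0.5649 0.0043 0.062 ]
[(np.float64(0.04176749414546276), np.float64(-50.46013538949151)), (np.float64(0.04116262004479223), np.float64(-141.89889416979707)), (np.float64(0.04520497868682608), np.float64(126.4833698741032)), (np.float64(0.03898911864609743), np.float64(33.050197709039075))]
side [[ 0.5364  0.0068  0.062 ]
 [ 0.5705  0.0324  0.062 ]
 [ 0.5952 -0.0032  0.062 ]
 [ 0.5622 -0.0261  0.062 ]] [0.5661 0.0025 0.062 ]
[(np.float64(0.042549143568622404), np.float64(36.85229368676393)), (np.float64(0.043329593375333396), np.float64(-55.10984523013158)), (np.float64(0.04019214167532306), np.float64(-145.33098652127407)), (np.float64(0.04178277028099743), np.float64(128.090122247417))]
fin tip top [[ 0.599  -0.0436  0.06  ]]
cam z pct [0.186  0.2035 0.2055 0.2068 0.2092]
box face 1173 0.20492436843013295 ((565.3148193359375, 441.14544677734375), (123.12123107910156, 55.96982192993164), 79.4581527709961)
barrel? 372 [0.5343 0.3734 0.1498] [0.5896 0.4908 0.1935] [0.1616 0
[... 1389 characters left out ...]
,0.648,-0.004']
124 ['0.536,0.629,0.001', 'nan,nan,nan', '0.547,0.380,0.170', '0.556,0.379,0.170', '0.565,0.377,0.171', '0.590,0.624,0.001', '0.601,0.624,-0.000', 'nan,nan,nan']
127 ['0.535,0.606,0.004', '0.546,0.610,-0.000', '0.547,0.382,0.158', '0.555,0.374,0.163', '0.564,0.374,0.162', '0.589,0.604,0.001', '0.599,0.600,0.003', '0.610,0.601,0.001']
130 ['0.534,0.592,0.000', '0.545,0.591,0.000', '0.556,0.595,-0.004', '0.559,0.455,0.094', '0.569,0.450,0.098', '0.587,0.584,0.002', '0.599,0.593,-0.005', '0.608,0.580,0.003']
133 ['0.533,0.574,0.000', '0.543,0.571,0.002', '0.554,0.561,0.007', '0.559,0.456,0.082', '0.568,0.453,0.083', '0.586,0.568,0.000', '0.596,0.561,0.004', '0.607,0.567,-0.001']
```

```bash
python3 - <<'E'
from h import *
np.set_printoptions(precision=4,suppress=True)
c=lambda X:[105+(X[0]-200)/6-.5,205+X[1]/6-.5]
for a,b in(((268,57),(510,92)),((240,212),(480,247)),((268,57),(240,212)),((510,92),(480,247))):
    Q=plane("top",[c(a),c(b)],.205);e=(Q[1]-Q[0])[:2];print("edge",Q[:,:2].ravel(),np.linalg.norm(e),np.degrees(np.arctan2(e[1],e[0])))
for n in("side","top"):
  im,P=cloud(n)
  w=(abs(P[...,0]-.565)<.1)&(P[...,1]>.33)&(P[...,1]<.55)
  for lo,hi in((.198,.214),(.145,.196)):
    q=P[w&(P[...,2]>lo)&(P[...,2]<hi)];r=cv2.minAreaRect((q[:,:2]*1000).astype(np.float32));print(n,lo,len(q),q.mean(0),r)
  q=P[w&(P[...,2]>.04)&(P[...,2]<.13)];print("post",n,len(q),np.median(q,0))
  # objects on mat
  w=(P[...,0]>.4)&(P[...,0]<.9)&(P[...,1]>-.2)&(P[...,1]<.3)&(P[...,2]>.015)
  k,l,s,cc=cv2.connectedComponentsWithStats(w.astype(np.uint8))
  for i in range(1,k):
    if s[i,4]>40: q=P[l==i];print(n,s[i],np.median(q,0),q.min(0),q.max(0))
im,_=load("top")
E
```

```text
edge [0.6013 0.4954 0.587  0.4127] 0.08393498683117383 -99.83359022385942
edge [0.5487 0.5029 0.5346 0.4216] 0.08257723291478986 -99.83633894808149
edge [0.6013 0.4954 0.5487 0.5029] 0.05317786350592949 171.84970884061454
edge [0.587  0.4127 0.5346 0.4216] 0.053159269711687225 170.38665030552008
side 0.198 282 [0.5666 0.451  0.2049] ((564.5707397460938, 441.8970947265625), (127.43199920654297, 52.65573501586914), 78.69776916503906)
side 0.145 299 [0.561  0.3999 0.1806] ((561.4655151367188, 432.9073486328125), (124.46401977539062, 56.246971130371094), 79.29702758789062)
post side 115 [0.5658 0.4527 0.0719]
side [352 183  24  30 559] [0.7755 0.1463 0.0553] [0.7417 0.1208 0.0151] [0.8097 0.1925 0.0795]
side [351 217  26  46 876] [ 0.7357 -0.0458  0.0867] [ 0.7087 -0.0626  0.0151] [ 0.7734 -0.0042  0.1432]
side [285 230  27  33 558] [ 0.5698 -0.0127  0.0478] [ 0.5348 -0.0484  0.0153] [0.6001 0.0311 0.067 ]
side [281 279  34  32 638] [ 0.5464 -0.173   0.051 ] [ 0.5134 -0.1999  0.0155] [ 0.5886 -0.1297  0.0984]
top 0.198 1157 [0.5681 0.4574 0.2048] ((565.3148193359375, 441.14544677734375), (123.12123107910156, 55.96982192993164), 79.4581527709961)
top 0.145 494 [0.5561 0.3982 0.1865] ((563.7284545898438, 432.79241943359375), (117.24571990966797, 55.740455627441406), 80.23213195800781)
post top 3 [0.5438 0.4459 0.041 ]
top [271 130  28  32 461] [0.7926 0.159  0.0601] [0.744  0.1245 0.0151] [0.8121 0.1891 0.0794]
top [348 142  28  33 728] [ 0.7306 -0.021   0.0976] [ 0.7103 -0.0561  0.0151] [0.7718 0.0063 0.1451]
top [339 215  33  30 296] [ 0.5735 -0.0023  0.0607] [ 0.5362 -0.0427  0.0151] [0.6025 0.034  0.069 ]
top [405 219  35  34 857] [ 0.5512 -0.1597  0.0511] [ 0.5153 -0.1999  0.015 ] [ 0.5901 -0.1272  0.1   ]
```

```bash
cat >> h.py <<'E'
def plan(p,yang):
    """shift in present tool axes to p, and turn about tool z to bring tool y to yang (deg, mod 180)"""
    s=ctrl.get_state();Rm=R.from_rotvec(s["orientation"]);M=Rm.as_matrix()
    ya=np.degrees(np.arctan2(M[1,1],M[0,1]));dy=(yang-ya+90)%180-90
    print("t",s["time_s"],"pos",s["position"].round(4),"y ang",round(ya,2),"tool z",M[:,2].round(4),"F",s["ft_force"].round(2),"open",round(s["opening"],4),"j",s["joint_pos"].round(2))
    print("tool shift",(M.T@(np.array(p)-s["position"])).round(4),"turn tool z rad",round(-np.radians(dy),4))
E
python3 -c "
from h import *
plan([.5615,-.2285,.19],9.8)"
```

```text
t 0.1 pos [ 0.1701 -0.601   0.2446] y ang -74.2 tool z [-3.0e-04  1.2e-03 -1.0e+00] F [-0.29 -0.57  1.1 ] open 0.0855 j [-1.3   0.35  1.63  0.    1.16 -0.  ]
tool shift [ 0.4781 -0.2518  0.0549] turn tool z rad -1.4661
```

```bash
python3 -m handwheel '[[[1,0.0478,-0.0252,0.0055,0,0,0],[1,0.0478,-0.0252,0.0055,0,0,0],[1,0.0478,-0.0252,0.0055,0,0,0],[1,0.0478,-0.0252,0.0055,0,0,0],[1,0.0478,-0.0252,0.0055,0,0,0],[1,0.0478,-0.0252,0.0055,0,0,0],[1,0.0478,-0.0252,0.0055,0,0,0],[1,0.0478,-0.0252,0.0055,0,0,0],[1,0.0478,-0.0252,0.0055,0,0,0],[1,0.0478,-0.0252,0.0055,0,0,0]]]'
python3 -m handwheel '[[[1,0,0,0,0,0,-0.16],[1,0,0,0,0,0,-0.16],[1,0,0,0,0,0,-0.16],[1,0,0,0,0,0,-0.16],[1,0,0,0,0,0,-0.16],[1,0,0,0,0,0,-0.16],[1,0,0,0,0,0,-0.16],[1,0,0,0,0,0,-0.16],[1,0,0,0,0,0,-0.16],[1,0,0,0,0,0,-0.026]]]'
python3 -c "
from h import *
plan([.5615,-.2285,.085],9.8)
for n in('side','top'):
    im,d=ctrl.get_image(n); cv2.imwrite(f'pics/{n}1.png',im[:,:,::-1])
"
```

```text
time_s: 1.35
position: [0.5625, -0.2273, 0.1899]
orientation: [-3.112, -0.432, 0.001]
ft_force: [-0.2, -0.7, 0.4]
opening: 0.0855
time_s: 2.6
position: [0.5613, -0.2286, 0.1899]
orientation: [-2.023, -2.403, 0.0]
ft_force: [-0.1, 0.6, 0.2]
opening: 0.0856
t 2.6 pos [ 0.5613 -0.2286  0.1899] y ang 9.81 tool z [-7.e-04  3.e-04 -1.e+00] F [-0.11  0.6   0.24] open 0.0856 j [-0.39  0.38  1.73  0.    1.04 -0.56]
tool shift [1.000e-04 3.000e-04 1.049e-01] turn tool z rad 0.0002
```

View pics/side1.png

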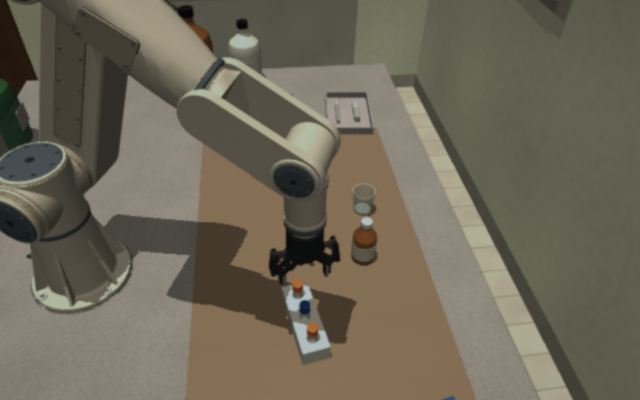

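The gripper stands jaws-open above the middle tube (blue cap at (305,307)), and the jaws open across the rack as intended. Next I descend and grip.

```bash
python3 -m handwheel '[[[1,0,0,0.03,0,0,0],[1,0,0,0.03,0,0,0],[1,0,0,0.02,0,0,0],[1,0,0,0.015,0,0,0],[1,0,0,0.01,0,0,0],[1,0,0,0,0,0,0],[1,0,0,0,0,0,0]]]'
python3 -m handwheel '[[[0,0,0,0,0,0,0],[0,0,0,0,0,0,0],[0,0,0,0,0,0,0],[0,0,0,0,0,0,0],[0,0,0,0,0,0,0],[0,0,0,0,0,0,0],[0,0,0,0,0,0,0],[0,0,0,0,0,0,0]]]' 40
python3 -c "
from h import *
plan([.5615,-.2285,.085],9.8)
for n in('side','top'):
    im,d=ctrl.get_image(n); cv2.imwrite(f'pics/{n}2.png',cv2.resize(im[200:360,220:400,::-1] if n=='side' else im[160:320,380:560,::-1],None,fx=4,fy=4)[:600])
"
```

```text
time_s: 3.58
position: [0.562, -0.2289, 0.0859]
orientation: [2.023, 2.402, 0.001]
ft_force: [0.3, 0.6, -0.4]
opening: 0.0855
time_s: 4.58
position: [0.5616, -0.2288, 0.0854]
orientation: [2.023, 2.403, 0.0]
ft_force: [-1.0, -1.3, 5.2]
opening: 0.0248
t 4.575 pos [ 0.5616 -0.2288  0.0854] y ang 9.8 tool z [ 1.e-04 -1.e-04 -1.e+00] F [-0.99 -1.34  5.22] open 0.0248 j [-0.39  0.51  1.79 -0.    0.84 -0.56]
tool shift [ 0.0003 -0.      0.0004] turn tool z rad -0.0
```

View pics/side2.png

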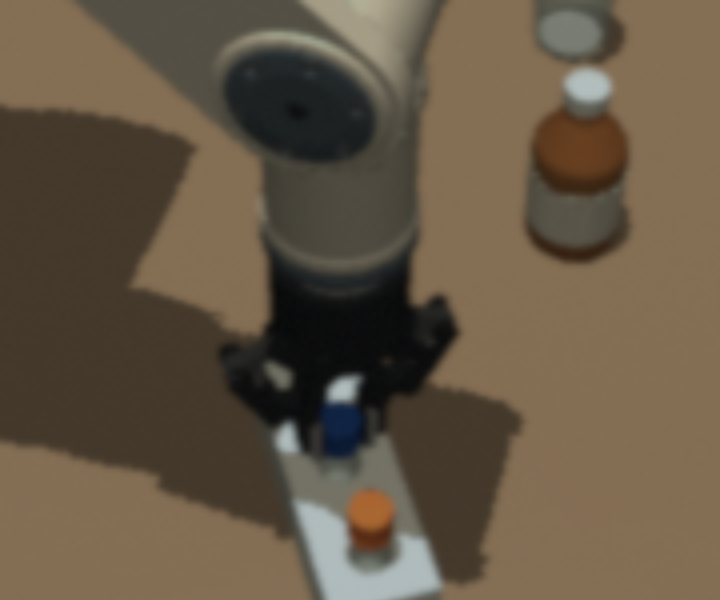

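The fingers hold the blue cap (crop (340,430)), with an opening of 25 mm against the 26 mm cap. Next I lift.

```bash
python3 -m handwheel '[[[0,0,0,-0.005,0,0,0],[0,0,0,-0.01,0,0,0],[0,0,0,-0.015,0,0,0],[0,0,0,-0.02,0,0,0],[0,0,0,-0.025,0,0,0],[0,0,0,-0.025,0,0,0],[0,0,0,-0.015,0,0,0],[0,0,0,-0.005,0,0,0],[0,0,0,0,0,0,0]]]'
python3 -c "
from h import *
plan([.5655,.0035,.20],36.2)
for n in('side',):
    im,d=ctrl.get_image(n); cv2.imwrite(f'pics/{n}3.png',cv2.resize(im[200:350,220:400,::-1],None,fx=4,fy=4));np.savez('side3.npz',im=im,d=d)
"
```

```text
time_s: 5.8
position: [0.5614, -0.2287, 0.2052]
orientation: [-2.023, -2.403, 0.0]
ft_force: [0.0, -0.0, -1.0]
opening: 0.0247
t 5.8 pos [ 0.5614 -0.2287  0.2052] y ang 9.8 tool z [-2.e-04  1.e-04 -1.e+00] F [ 0.02 -0.02 -0.96] open 0.0247 j [-0.39  0.36  1.71  0.    1.06 -0.56]
tool shift [0.2281 0.0436 0.0052] turn tool z rad -0.4608
```

View pics/side3.png

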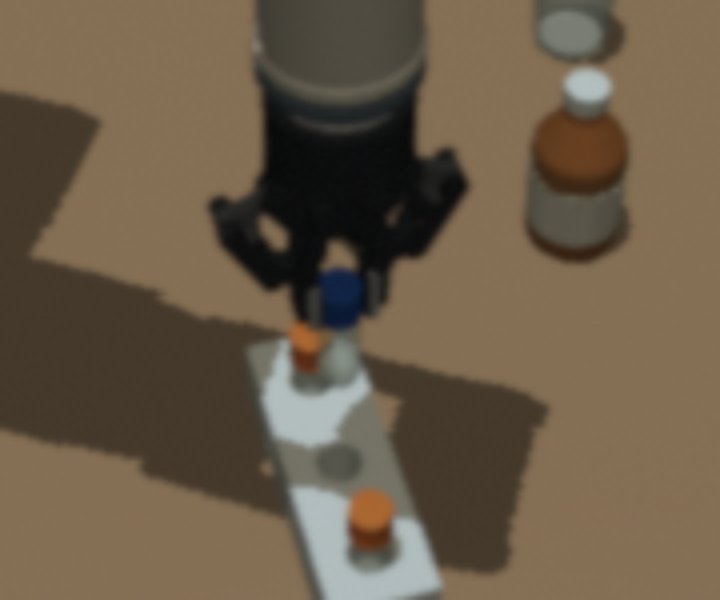

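The tube is out of the rack and hangs straight under the cap (cap (340,295), tube foot (340,360)); the middle hole is empty. Next I carry it above the carrier and turn.

```bash
python3 -m handwheel '[[[0,0.02,0.0038,0,0,0,0],[0,0.034,0.0065,0,0,0,0],[0,0.04,0.0077,0.001,0,0,0],[0,0.04,0.0077,0.001,0,0,0],[0,0.04,0.0077,0.001,0,0,0],[0,0.034,0.0065,0.001,0,0,0],[0,0.02,0.0037,0.001,0,0,0],[0,0,0,0,0,0,0]]]'
python3 -m handwheel '[[[0,0,0,0,0,0,-0.08],[0,0,0,0,0,0,-0.12],[0,0,0,0,0,0,-0.12],[0,0,0,0,0,0,-0.1],[0,0,0,0,0,0,-0.041],[0,0,0,0,0,0,0],[0,0,0,0,0,0,0]]]'
python3 -c "
from h import *
plan([.5655,.0035,.20],36.2)
for n in('side','top'):
    im,d=ctrl.get_image(n); np.savez(f'{n}4.npz',im=im,d=d);
    cv2.imwrite(f'pics/{n}4.png',cv2.resize(im[150:300,220:400,::-1] if n=='side' else im[160:310,270:450,::-1],None,fx=4,fy=4))
"
```

```text
time_s: 6.85
position: [0.5653, 0.0047, 0.1998]
orientation: [-2.021, -2.405, 0.001]
ft_force: [0.2, -0.6, 0.2]
opening: 0.0249
time_s: 7.72
position: [0.5656, 0.0028, 0.2002]
orientation: [-1.423, -2.801, 0.0]
ft_force: [-0.1, 0.6, 0.1]
opening: 0.0249
t 7.725 pos [0.5656 0.0028 0.2002] y ang 36.12 tool z [-2.e-04 -1.e-04 -1.e+00] F [-0.06  0.65  0.08] open 0.0249 j [ 0.    0.31  1.81 -0.    1.03 -0.63]
tool shift [0.0006 0.0003 0.0002] turn tool z rad -0.0014
```

View pics/side4.png

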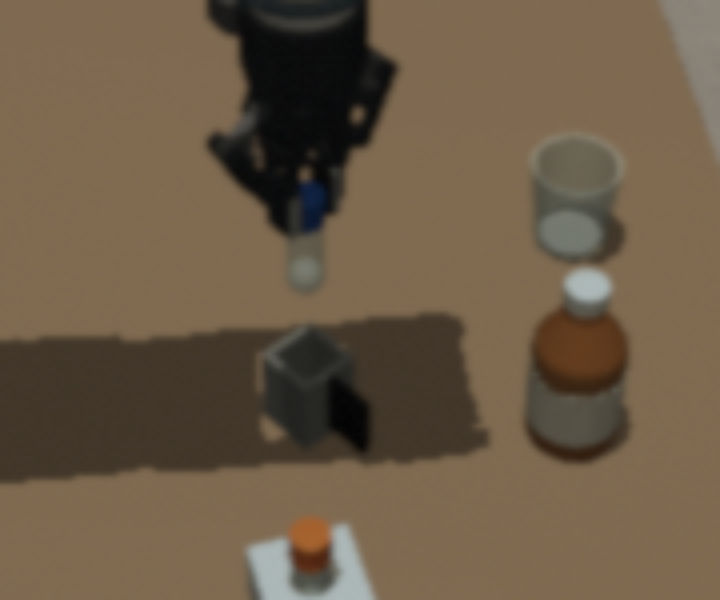

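View pics/top4.png

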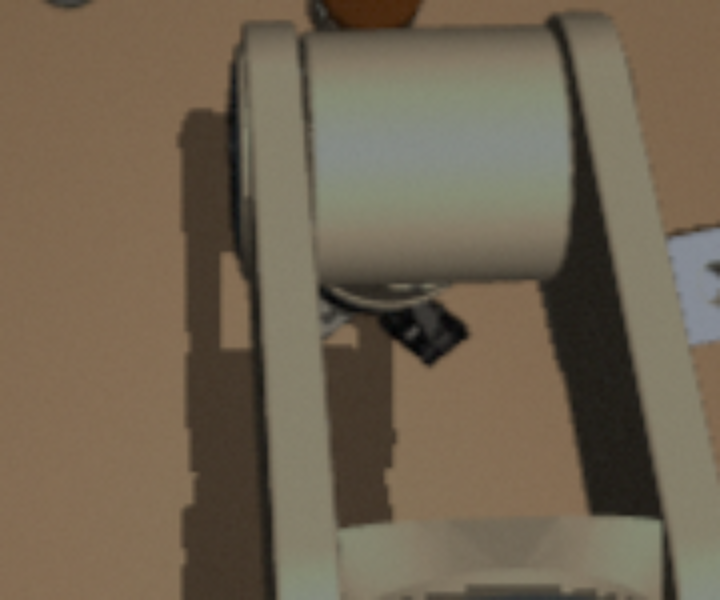

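```bash
python3 - <<'E'
from h import *
np.set_printoptions(precision=4,suppress=True)
a=proj("side",[[.5656,.0028,.137],[.5656,.0028,.209],[.5655,.0034,.062],[.5655,.0034,.0]])
print("pred crop", (a-[220,150]+.5)*4)
S=np.array([[262,360],[310,325],[353,365],[307,397]])/4+[220,150]-.5
Q=plane("side",S,.062);print(Q,Q.mean(0),[np.linalg.norm(e) for e in np.roll(Q,-1,0)-Q])
im,P=cloud("side","4")
hsv=cv2.cvtColor(im,cv2.COLOR_RGB2HSV);m=cv2.inRange(hsv,(100,120,40),(130,255,255));ys,xs=np.nonzero(m[180:220,280:320]);print("cap px",xs.min()+280,xs.max()+280,ys.min()+180,ys.max()+180)
q=P[180:220,280:320][m[180:220,280:320]>0];print(np.nanmedian(q,0),np.nanpercentile(q[:,2],[2,98]))
# tube pixels along axis
for v in range(208,226,2):print(v,P[v,296])
E
```

```text
pred crop [[305.8015 277.3185]
 [304.5789 194.5766]
 [306.7518 356.2856]
 [307.6795 417.5624]]
[[ 0.5358  0.0033  0.062 ]
 [ 0.5704  0.0314  0.062 ]
 [ 0.5951 -0.0076  0.062 ]
 [ 0.5623 -0.0321  0.062 ]] [ 0.5659 -0.0013  0.062 ] [np.float64(0.044562842698154685), np.float64(0.04622918189970899), np.float64(0.040944836159498864), np.float64(0.04422723696758005)]
cap px 295 300 195 206
[ 0.5703 -0.0031  0.2068] [0.1918 0.2113]
208 [ 0.5652 -0.0084  0.1863]
210 [ 0.5654 -0.0047  0.1758]
212 [ 0.5652 -0.0063  0.1703]
214 [ 0.5648 -0.01    0.1671]
216 [ 0.565  -0.0074  0.1574]
218 [ 0.5649 -0.0077  0.1506]
220 [ 0.5647 -0.0085  0.1442]
222 [nan nan nan]
224 [ 0.5752  0.1176 -0.0011]
```

Seen from the side, the tube foot (305,272 in the crop) is in line with the middle of the carrier's rim (307,360), and predicted and seen pixels agree within about 1 px. Lowering in stages.

```bash
python3 -m handwheel '[[[0,0,0,0.01,0,0,0],[0,0,0,0.015,0,0,0],[0,0,0,0.015,0,0,0],[0,0,0,0.01,0,0,0],[0,0,0,0.005,0,0,0],[0,0,0,0.005,0,0,0],[0,0,0,0.005,0,0,0],[0,0,0,0.005,0,0,0],[0,0,0,0,0,0,0]]]'
python3 -c "
from h import *
plan([.5655,.0025,.08],36.2)
for n in('side',):
    im,d=ctrl.get_image(n); np.savez(f'{n}5.npz',im=im,d=d);
    cv2.imwrite(f'pics/{n}5.png',cv2.resize(im[190:280,245:345,::-1],None,fx=6,fy=6,interpolation=cv2.INTER_CUBIC))
"
```

```text
time_s: 8.95
position: [0.5655, 0.0033, 0.13]
orientation: [-1.421, -2.801, 0.0]
ft_force: [-0.9, -0.3, -0.3]
opening: 0.0243
t 8.95 pos [0.5655 0.0033 0.13  ] y ang 36.21 tool z [-5.e-04 -0.e+00 -1.e+00] F [-0.92 -0.33 -0.32] open 0.0243 j [ 0.    0.4   1.86 -0.    0.88 -0.63]
tool shift [-0.0007 -0.0004  0.05  ] turn tool z rad 0.0001
```

View pics/side5.png

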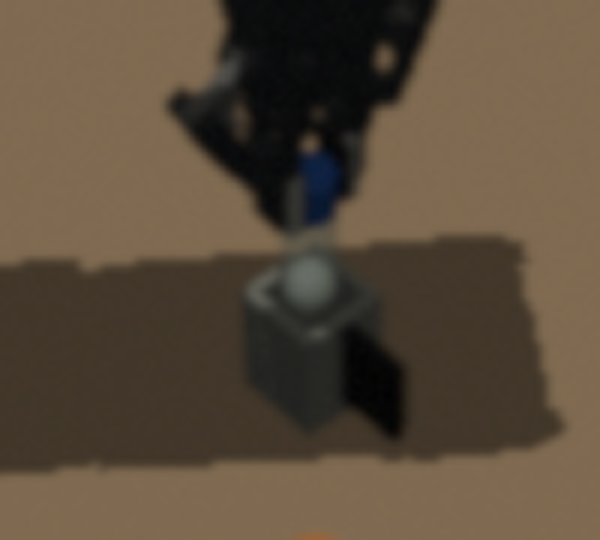

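The tube foot (310,280) is in the well, centred between the rim corners (247,295) and (380,295). Next I lower it further, with small steps at the end.

```bash
python3 -m handwheel '[[[0,0,0,0.008,0,0,0],[0,0,0,0.01,0,0,0],[0,0,0,0.01,0,0,0],[0,0,0,0.008,0,0,0],[0,0,0,0.005,0,0,0],[0,0,0,0.002,0,0,0],[0,0,0,0,0,0,0],[0,0,0,0,0,0,0]]]'
python3 -m handwheel '[[[0,0,0,0.001,0,0,0],[0,0,0,0.001,0,0,0],[0,0,0,0,0,0,0]]]'
python3 -m handwheel '[[[0,0,0,0.001,0,0,0],[0,0,0,0,0,0,0]]]'
```

```text
time_s: 10.0
position: [0.5659, 0.0034, 0.0876]
orientation: [1.421, 2.801, 0.0]
ft_force: [0.1, -0.0, -1.3]
opening: 0.0243
time_s: 10.38
position: [0.5656, 0.0033, 0.0852]
orientation: [-1.421, -2.802, 0.0]
ft_force: [-0.6, 0.4, 0.0]
opening: 0.0245
time_s: 10.62
position: [0.5656, 0.0034, 0.0842]
orientation: [-1.421, -2.802, 0.0]
ft_force: [1.3, 0.8, -0.6]
opening: 0.0245
```

```bash
python3 -m handwheel '[[[0,0,0,0.001,0,0,0],[0,0,0,0,0,0,0]]]'
python3 -m handwheel '[[[0,0,0,0.001,0,0,0],[0,0,0,0,0,0,0]]]'
```

```text
time_s: 10.88
position: [0.5656, 0.0034, 0.0832]
orientation: [-1.421, -2.802, 0.0]
ft_force: [-0.5, -0.1, -0.7]
opening: 0.0243
time_s: 11.12
position: [0.5656, 0.0034, 0.0822]
orientation: [-1.421, -2.802, 0.0]
ft_force: [0.1, -0.1, -0.7]
opening: 0.0247
```

```bash
python3 - <<'E'
from h import *
np.set_printoptions(precision=4,suppress=True)
im,d=ctrl.get_image("side");np.savez("side6.npz",im=im,d=d)
cv2.imwrite('pics/side6.png',cv2.resize(im[190:280,245:345,::-1],None,fx=6,fy=6,interpolation=cv2.INTER_CUBIC))
s=ctrl.get_state();print(s["ft_force"],s["position"])
print("pred cap top if foot .007",(proj("side",[[.5656,.0034,.091],[.5656,.0034,.069],[.5656,.0034,.074]])-[245,190]+.5)*6)
E
```

```text
[ 0.3279 -0.4472  0.092 ] [0.5656 0.0033 0.0822]
pred cap top if foot .007 [[309.6779 249.3493]
 [310.1919 283.6583]
 [310.076  275.9302]]
```

View pics/side6.png

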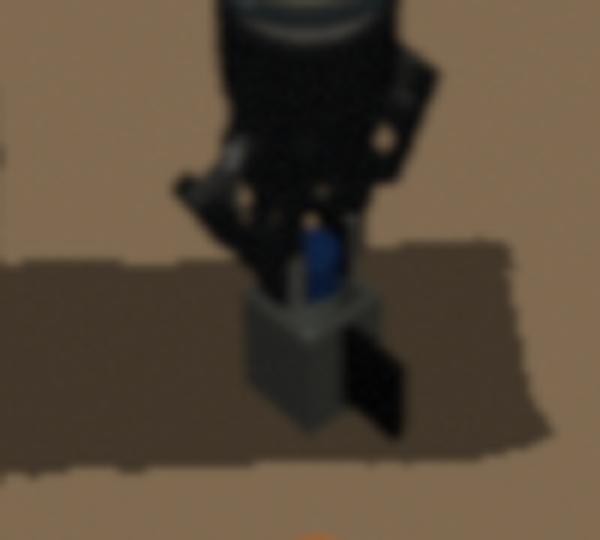

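The cap (320,265) stands just above the rim and the tube is deep in the well, with no contact force yet. I'll go on in 0.5–1 mm steps.

```bash
python3 -m handwheel '[[[0,0,0,0.001,0,0,0],[0,0,0,0,0,0,0]]]'
python3 -m handwheel '[[[0,0,0,0.0005,0,0,0],[0,0,0,0,0,0,0]]]'
```

```text
time_s: 11.42
position: [0.5656, 0.0033, 0.0812]
orientation: [-1.421, -2.802, 0.0]
ft_force: [-0.3, 0.2, -1.0]
opening: 0.0248
time_s: 11.68
position: [0.5657, 0.0034, 0.0808]
orientation: [-1.421, -2.802, 0.0]
ft_force: [0.3, -0.7, -0.2]
opening: 0.0247
```

```bash
python3 -m handwheel '[[[0,0,0,0.0005,0,0,0],[0,0,0,0,0,0,0]]]'
```

```text
time_s: 11.92
position: [0.5657, 0.0033, 0.0805]
orientation: [1.421, 2.802, 0.0]
ft_force: [-0.2, -0.3, 3.9]
opening: 0.0243
```

Contact with the floor is at 3.9 N, and the TCP height of 80.5 mm matches the expected 80 mm. Now I let go.

```bash
python3 -m handwheel '[[[0.5,0,0,0,0,0,0],[0.6,0,0,0,0,0,0],[0.8,0,0,0,0,0,0],[1,0,0,0,0,0,0],[1,0,0,0,0,0,0],[1,0,0,0,0,0,0],[1,0,0,0,0,0,0],[1,0,0,0,0,0,0]]]'
python3 - <<'E'
from h import *
for n in("side","top"):
    im,d=ctrl.get_image(n);np.savez(n+"7.npz",im=im,d=d)
    if n=="side":cv2.imwrite('pics/side7.png',cv2.resize(im[190:280,245:345,::-1],None,fx=6,fy=6,interpolation=cv2.INTER_CUBIC))
plan([.5657,.0025,.041],36.2)
E
```

```text
time_s: 12.92
position: [0.5657, 0.0034, 0.0803]
orientation: [-1.421, -2.802, -0.0]
ft_force: [-0.0, -0.4, 0.5]
opening: 0.0852
t 13.025 pos [0.5657 0.0034 0.0803] y ang 36.22 tool z [-0. -0. -1.] F [-0.98  1.28  0.22] open 0.0855 j [ 0.    0.47  1.89 -0.    0.78 -0.63]
tool shift [-0.0007 -0.0005  0.0393] turn tool z rad 0.0003
```

View pics/side7.png

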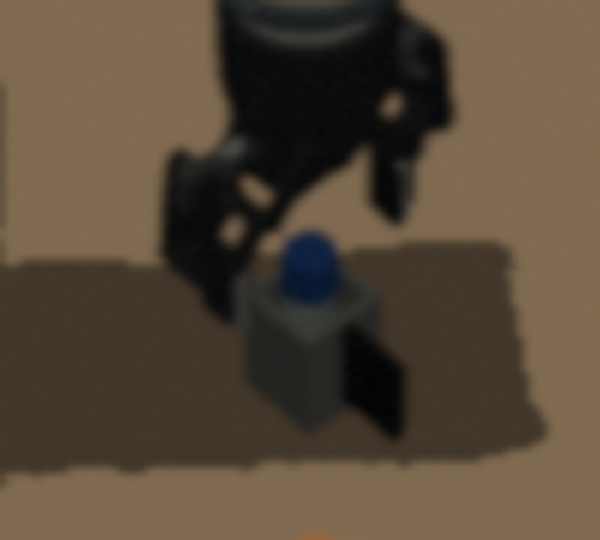

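The tube stands upright in the carrier (cap at (310,268)) and the fingers are clear on both sides. I go straight down to straddle the ±y faces.

```bash
python3 -m handwheel '[[[1,0,0,0.006,0,0,0],[1,0,0,0.008,0,0,0],[1,0,0,0.008,0,0,0],[1,0,0,0.008,0,0,0],[1,0,0,0.006,0,0,0],[1,0,0,0.002,0,0,0],[1,0,0,0,0,0,0]]]'
python3 - <<'E'
from h import *
for n in("side",):
    im,d=ctrl.get_image(n);cv2.imwrite('pics/side8.png',cv2.resize(im[190:280,245:345,::-1],None,fx=6,fy=6,interpolation=cv2.INTER_CUBIC))
plan([.5657,.0025,.042],36.2)
E
```

```text
time_s: 13.9
position: [0.5657, 0.0034, 0.0422]
orientation: [-1.421, -2.802, 0.0]
ft_force: [0.5, 0.1, -0.2]
opening: 0.0852
t 13.95 pos [0.5658 0.0034 0.0424] y ang 36.21 tool z [ 2.e-04  0.e+00 -1.e+00] F [ 0.05 -0.05 -0.64] open 0.0855 j [ 0.    0.53  1.9   0.    0.71 -0.63]
tool shift [-0.0006 -0.0006  0.0004] turn tool z rad 0.0002
```

View pics/side8.png

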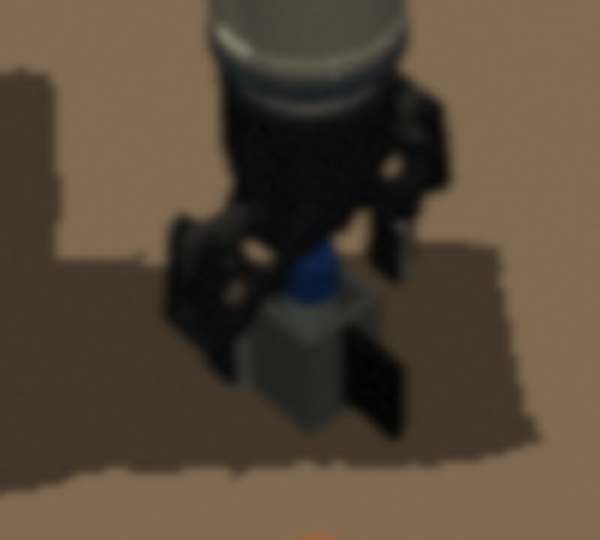

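The open fingers straddle the carrier's ±y faces (at (225,340) and (395,255)), and no force is felt. Closing.

```bash
python3 -m handwheel '[[[0.7,0,0,0,0,0,0],[0.6,0,0,0,0,0,0],[0.5,0,0,0,0,0,0],[0.4,0,0,0,0,0,0],[0.2,0,0,0,0,0,0],[0,0,0,0,0,0,0],[0,0,0,0,0,0,0],[0,0,0,0,0,0,0]]]' 60
python3 -m handwheel '[[[0,0,0,-0.002,0,0,0],[0,0,0,-0.006,0,0,0],[0,0,0,-0.01,0,0,0],[0,0,0,-0.012,0,0,0],[0,0,0,-0.006,0,0,0],[0,0,0,-0.002,0,0,0],[0,0,0,0,0,0,0]]]'
python3 - <<'E'
from h import *
for n in("side",):
    im,d=ctrl.get_image(n);cv2.imwrite('pics/side9.png',cv2.resize(im[190:280,245:345,::-1],None,fx=6,fy=6,interpolation=cv2.INTER_CUBIC))
plan([.529,.2338,.183],-9.8)
E
```

```text
time_s: 14.95
position: [0.5659, 0.0034, 0.0427]
orientation: [1.421, 2.801, 0.0]
ft_force: [-1.1, 0.3, 5.8]
opening: 0.0434
time_s: 15.82
position: [0.5656, 0.0034, 0.0804]
orientation: [1.421, 2.802, 0.0]
ft_force: [-0.5, 0.3, -3.7]
opening: 0.043
t 15.875 pos [0.5655 0.0033 0.0801] y ang 36.21 tool z [-3.e-04  0.e+00 -1.e+00] F [-0.18 -0.47 -2.52] open 0.0434 j [ 0.    0.47  1.89  0.    0.78 -0.63]
tool shift [ 0.2075  0.1067 -0.1028] turn tool z rad 0.803
```

View pics/side9.png

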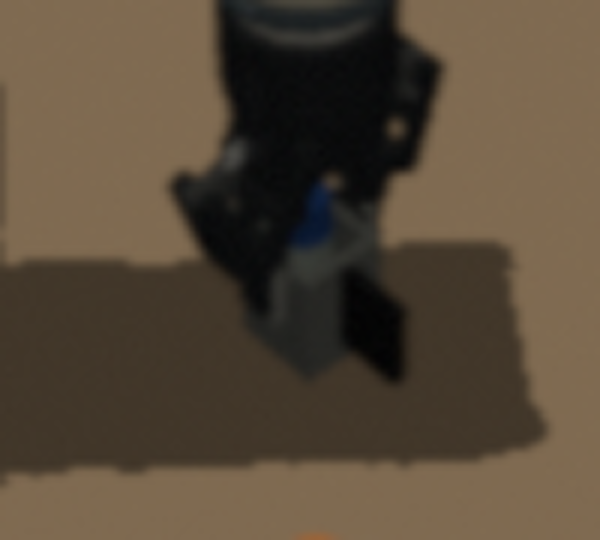

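The carrier is lifted upright with the tube inside (rim (310,270), cap (315,220)), and the force of −2.5 to −3.7 N fits 250 g. Next I carry it up and across, then turn.

```bash
python3 -m handwheel '[[[0,0,0,-0.01,0,0,0],[0,0.005,0.0025,-0.015,0,0,0],[0,0.015,0.0075,-0.02,0,0,0],[0,0.025,0.013,-0.02,0,0,0],[0,0.03,0.0155,-0.015,0,0,0],[0,0.03,0.0155,-0.011,0,0,0],[0,0.03,0.0155,-0.006,0,0,0],[0,0.03,0.0155,-0.003,0,0,0],[0,0.025,0.0125,-0.002,0,0,0],[0,0.0175,0.009,-0.001,0,0,0]]]'
python3 -m handwheel '[[[0,0,0,0,0,0,0.04],[0,0,0,0,0,0,0.09],[0,0,0,0,0,0,0.12],[0,0,0,0,0,0,0.12],[0,0,0,0,0,0,0.12],[0,0,0,0,0,0,0.12],[0,0,0,0,0,0,0.1],[0,0,0,0,0,0,0.063],[0,0,0,0,0,0,0.03],[0,0,0,0,0,0,0]]]'
python3 - <<'E'
from h import *
for n in("side","top"):
    im,d=ctrl.get_image(n);np.savez(n+"10.npz",im=im,d=d);cv2.imwrite(f'pics/{n}10.png',im[:,:,::-1])
im,_=load("side","10");cv2.imwrite('pics/side10c.png',cv2.resize(im[80:200,220:380,::-1],None,fx=5,fy=5,interpolation=cv2.INTER_CUBIC))
im,_=load("top","10");cv2.imwrite('pics/top10c.png',cv2.resize(im[180:290,100:260,::-1],None,fx=5,fy=5,interpolation=cv2.INTER_CUBIC))
plan([.529,.2338,.183],-9.8)
E
```

```text
time_s: 17.12
position: [0.5288, 0.2352, 0.1844]
orientation: [1.42, 2.802, 0.001]
ft_force: [0.2, 0.3, -2.5]
opening: 0.0436
time_s: 18.38
position: [0.529, 0.2337, 0.1835]
orientation: [2.402, 2.024, 0.0]
ft_force: [-0.2, 0.4, -2.7]
opening: 0.0434
t 18.475 pos [0.529  0.2337 0.1834] y ang -9.74 tool z [ 0. -0. -1.] F [-0.02  1.07 -2.  ] open 0.043 j [ 0.41  0.35  1.79 -0.    1.    0.58]
tool shift [ 0.0001 -0.      0.0004] turn tool z rad 0.001
```

View pics/side10c.png

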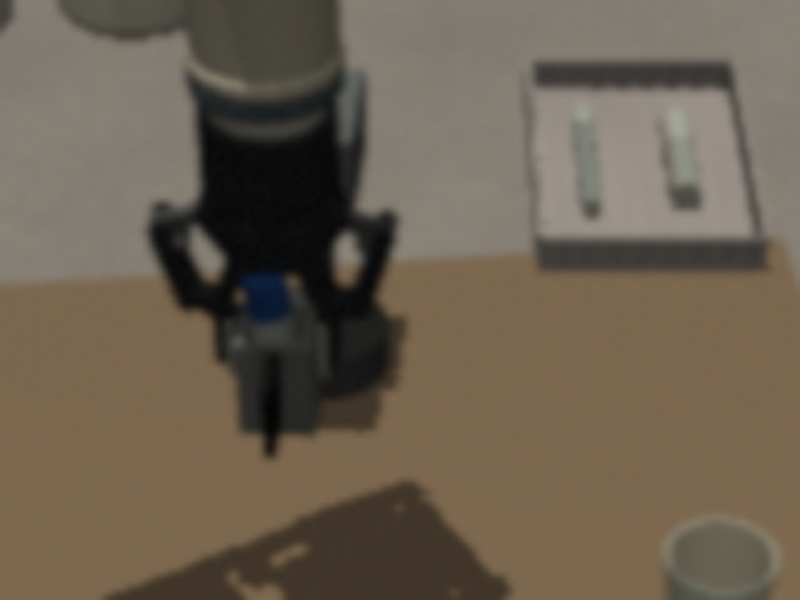

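View pics/top10c.png

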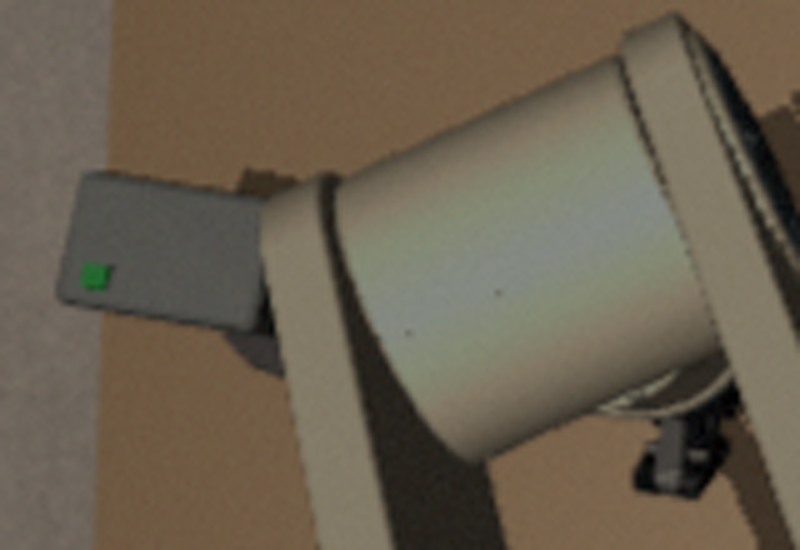

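The side view shows the carrier upright before the camera: fin (270,400) pointing away from the lens, bottom edge from (237,432) to (318,432), blue cap at (268,295). Next I check these pixels against the intended pose.

```bash
python3 - <<'E'
from h import *
np.set_printoptions(precision=4,suppress=True)
th=np.radians(-99.8);ex=np.array([np.cos(th),np.sin(th),0]);ey=np.array([-ex[1],ex[0],0]);c=np.array([.529,.2337,.141]);ez=np.array([0,0,1])
pts={"bot+x-y":c+.022*ex-.022*ey,"bot+x+y":c+.022*ex+.022*ey,"fin low":c+.058*ex+.012*ez,"fin top":c+.058*ex+.06*ez,"rim+x-y":c+.022*ex-.022*ey+.062*ez,"rim+x+y":c+.022*ex+.022*ey+.062*ez}
for k,v in pts.items():print(k,(proj("side",v)[0]-[220,80]+.5)*5)
im,P=cloud("side","10")
for v in range(146,172,3):print(v,[ "%.3f,%.3f,%.3f"%tuple(P[v,u]) for u in range(266,286,2)])
E
```

```text
bot+x-y [237.834 434.332]
bot+x+y [315.1011 437.6428]
fin low [268.6074 460.4347]
fin top [264.962  392.2893]
rim+x-y [232.2828 347.1731]
rim+x+y [311.9057 350.5125]
146 ['0.504,0.222,0.208', '0.510,0.227,0.204', '0.515,0.231,0.201', '0.521,0.231,0.200', '0.526,0.225,0.204', '0.532,0.228,0.202', '0.538,0.250,0.184', '0.544,0.246,0.188', '0.548,0.216,0.210', '0.554,0.220,0.206']
149 ['0.504,0.221,0.199', '0.509,0.212,0.205', '0.515,0.215,0.202', '0.520,0.216,0.201', '0.526,0.211,0.204', '0.531,0.213,0.203', '0.537,0.212,0.203', '0.542,0.212,0.203', '0.548,0.217,0.198', '0.554,0.221,0.195']
152 ['0.503,0.215,0.193', '0.509,0.217,0.191', '0.514,0.222,0.187', '0.519,0.204,0.200', '0.525,0.203,0.200', '0.531,0.209,0.195', '0.536,0.212,0.193', '0.542,0.208,0.195', '0.548,0.219,0.186', '0.553,0.223,0.183']
155 ['0.505,0.448,0.001', '0.508,0.216,0.181', '0.514,0.213,0.183', '0.519,0.187,0.203', '0.524,0.191,0.199', '0.530,0.213,0.182', '0.536,0.215,0.180', '0.541,0.209,0.184', '0.547,0.214,0.180', '0.553,0.220,0.175']
158 ['0.504,0.435,-0.001', '0.508,0.212,0.174', '0.513,0.215,0.171', '0.51
[... 304 characters left out ...]
12,0.160', '0.546,0.210,0.162', '0.563,0.410,0.000']
164 ['0.503,0.399,0.002', '0.507,0.214,0.151', '0.512,0.216,0.149', '0.517,0.178,0.179', '0.522,0.179,0.178', '0.529,0.206,0.155', '0.535,0.214,0.148', '0.540,0.213,0.149', '0.546,0.212,0.149', '0.562,0.395,0.000']
167 ['0.502,0.381,0.004', '0.508,0.378,0.005', '0.515,0.380,0.003', '0.516,0.175,0.171', '0.522,0.172,0.173', '0.535,0.381,0.001', '0.541,0.379,0.002', '0.548,0.381,0.000', '0.554,0.381,-0.001', '0.561,0.380,-0.000']
170 ['0.501,0.368,0.002', '0.508,0.362,0.006', '0.514,0.369,-0.000', '0.516,0.176,0.160', '0.521,0.176,0.159', '0.533,0.364,0.002', '0.540,0.362,0.004', '0.546,0.363,0.002', '0.553,0.364,0.000', '0.559,0.364,0.000']
```

The seen corners, the fin end and its depth (y 0.175 seen against 0.177 predicted) agree within about 1 px or 2–3 mm. I'll do one last stillness check, then hand in.

```bash
python3 -m handwheel '[[[0,0,0,0,0,0,0],[0,0,0,0,0,0,0],[0,0,0,0,0,0,0],[0,0,0,0,0,0,0]]]'
python3 -c "
from h import *
plan([.529,.2338,.183],-9.8)
print(abs(ctrl.get_state()['joint_vel']).max())
print(ctrl.sign_off())"
```

```text
time_s: 18.98
position: [0.529, 0.2337, 0.1833]
orientation: [-2.403, -2.024, 0.0]
ft_force: [0.3, 0.0, -2.1]
opening: 0.0432
t 18.975 pos [0.529  0.2337 0.1833] y ang -9.8 tool z [-0. -0. -1.] F [ 0.26  0.03 -2.1 ] open 0.0432 j [ 0.41  0.35  1.79 -0.    1.    0.58]
tool shift [ 0.0001 -0.      0.0003] turn tool z rad 0.0001
0.001299133126489913
the job is handed in; nothing more can be done
None
```

I loaded the blue-capped tube into the carrier and handed the job in at about 19 s, still holding the carrier in front of the inspection camera. The hand-in gave no verdict.

- **Loading:** I lowered the tube until it touched the carrier's floor, at about 4 N and the expected height, and only then let go. A picture after that showed it standing upright in the carrier.
- **Final pose:** The arm was still, the jaws were 43 mm apart on the 44 mm carrier, and the load read about 2 to 2.7 N. In the side view, the carrier's corners and fin were within about 1 px, or 2–3 mm, of where they should be. The tube was inside and the fin pointed away from the lens.
- **Uncertain:**
  - The final side view put the carrier's turn about 3° off the planned −99.8°, against an allowed 14°.
  - My measurements of the carrier's starting y position differed by up to 5 mm between pictures, though the grasp worked.
  - The label itself faces away from the side camera, and the arm hid it from the top camera. Its pose is therefore worked out from the carrier and fin, not seen directly.
- **Not checked:** I didn't measure the bystanders again at the end. No picture showed any of them moved, and I felt no unexpected contact.

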